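Shut the curing drawer, find the loose lamp bolt and hold its cap open

TASK

Push the loaded drawer of the black curing box fully shut without toppling the figurine. Then tap down on the three orange bolt caps on top of the box until you find the one whose bolt is loose (it sinks all the way when tapped, the others are solid), lift that cap by its tab well open, past 45 degrees, and finish while still holding it there, so that I can get a key onto the bolt. Leave the other two caps shut and the things around the box where they are.

Things in the scene. Friction and masses are not known exactly. Their poses are not given: they have to be found in the camera images.
- curing_box: black plastic curing box, fixed, 160 (x) x 260 (y) x 110 (z) mm; origin at the centre of its underside; x points from its front (robot side, with the drawer) to its back, y to the robot's left, z up. On its top, in a row along y 80 mm apart, stand three bolts under orange hinged caps, alike to look at; which bolt is loose changes from start to start. The toggle switch on the front plays no part.
- cap_left (a point): middle of the top face of the left (+y) cap's tab while that cap is shut; fixed to the box, does not follow the cap; 152 mm above the table. The tab is an upright block, 16 (x) x 12 (y, pinch here) x 30 mm tall, at the far (+x) end of the cap plate; its underside is 12 mm above the box top.
- cap_middle (a point): the same point of the middle cap. Each cap is a plate 44 (x) x 38 (y) mm, its top 22 mm below the tab's top, running from the hinge to the tab. The hinge line runs along the box's y, 52 mm towards the box's -x from this point and 26 mm below it.
- cap_right (a point): the same point of the right (-y) cap. As a cap opens, its tab goes up and towards the robot, about the hinge on the robot side.
- drawer_front (a point): point on the outer face of the drawer's grey front panel, midway along its width, 70 mm above the table (40 mm below the box top, 25 mm below the panel's top edge); moves with the drawer. The panel is 180 mm wide, 82 mm high (13 to 95 mm above the table) and faces the box's -x; shut, its outer face stands 8 mm ahead of the box front.
- drawer (a joint): how far the drawer is out, m: 0 fully shut (a stop), starts 0.045 to 0.07; it closes towards the box's +x against about 1.5 N of friction and stays where it is left
- loose_bolt (a joint): how far the loose bolt, whichever it is, has sunk with its cap, m: 0 at rest, 0.007 at its lower stop; a spring (2 N at the start, 3.4 N at the stop) brings it back up. The other two bolts do not move at all. It does not tell which one is loose.
- loose_cap (a joint): opening angle of the cap of the loose bolt, rad: 0 shut, 1.5 the stop. A weak spring (about 1 N at the tab) shuts it from any angle when let go. It does not tell which cap it is.
- firm_cap1 (a joint): opening angle of the cap of one of the firm bolts, rad: 0 shut; it does not tell which one
- firm_cap2 (a joint): opening angle of the cap of the other firm bolt, rad: 0 shut
- figurine: grey resin figurine, 50 mm tall, on a round foot 34 mm across, standing loose in the drawer; origin under its foot, z up along it
- tweezers: stainless tweezers, 110 x 7 x 9 mm, loose on the blue mat; origin under the middle
- hex_key: dark steel L-shaped key, 75 x 28 x 6 mm, loose on the blue mat; origin under the middle of the long leg
- trays: stack of three clear parts trays in one piece, 140 x 100 x 98 mm, loose; origin under its centre
- resin_jar: jar, 60 mm across, 100 mm tall, loose; origin under its centre
- brush_cup: white cup, 64 mm across, 80 mm tall, loose; origin under its centre

How it is judged:
On the way, in this order (a step that is already met when the one before it is completed fails the run):
1. the drawer is fully shut, to 4 mm (value of joint drawer below 0.004 m), for 0.2 s.
2. with the drawer shut, the loose bolt is found: tapped down by at least 4.5 mm of its 7 mm (value of joint loose_bolt above 0.0045 m), for 0.04 s.
3. the cap of the loose bolt is lifted past 45 degrees (value of joint loose_cap above 0.785 rad), for 0.2 s.
At the end, for the whole second after the job is handed in: The sprung cap of the loose bolt is held still more than 45 degrees (0.785 rad) open, the drawer is shut to 4 mm, both other caps are shut (below 0.1 rad) and the figurine stands upright (within 20 degrees) in the drawer (value of joint loose_cap above 0.785 rad and velocity of joint loose_cap between -0.1 and 0.1 rad/s and value of joint drawer below 0.004 m and value of joint each of firm_cap1, firm_cap2 below 0.1 rad and angle between figurine's own z axis and vertical below 0.35 rad); the arm keeps its last pose, push and grip.
It fails at once if the cap of a firm bolt is lifted by more than 0.2 rad (value of joint any of firm_cap1, firm_cap2 above 0.2 rad).
It fails at once if the figurine topples (tilts by more than 0.6 rad) (angle between figurine's own z axis and vertical above 0.6 rad).
It fails at once if one of the things around the box is pushed by more than 30 mm (distance of any of tweezers, hex_key, trays, resin_jar, brush_cup from where it was at the start of the episode above 0.03 m).
It also fails if it takes over 54 s, if anything falls off the work surface, if the arm or the gripper's body presses on something with over 40 N, if the wrist force passes 120 N, or if a joint passes its speed limit or range.

ROBOT

A 7-joint arm with a two-finger parallel gripper is mounted at the origin on the work surface. World frame = base frame: x ahead of the robot, y to its left, z up, the work surface at z = 0. Lengths are in m, angles in rad, forces in N, time in s.
With the tool pointing down it reaches from about 0.425 to 0.875 m from the base axis. Payload 8.4 kg.
Tool frame: the origin (TCP) lies midway between the tips of the shut fingers; the grasp point (between the pads) lies 19 mm behind it; z points along the fingers, y is the line along which they close (so a half turn about z gives the same grasp; the last joint's range is limited). The gripper opens to 87 mm and grips with 3 to 60 N. Pads are 19 mm wide; open, the fingers measure 117 mm over their backs; the gripper's body (75 mm by 190 mm) begins 51 mm behind the grasp point.
Start: joints at [-1.269, 0.333, 0.04, 1.465, -0.013, 1.343, -0.059], TCP at [0.254, 0.598, 0.223] pointing down, gripper open.
Joint ranges: [-2.58, 2.58], [-0.38, 2.09], [-1.3, 1.39], [0.25, 2.4], [-1.5, 4.64], [0.08, 2.09], [-2.65, 2.65]. Speed limits (rad/s): [2.22, 2.22, 2.79, 2.79, 3.14, 3.14, 3.14].

INTERFACE

Orientations are given as a 3x3 rotation matrix whose columns are the frame's x, y, z axes.
In Python, from station import ctrl gives the robot as it stands.
- The arm moves only by the tool move_arm, never from a script. Its argument "plan" is a list of rows, each a list of 6 numbers: the shift along the tool's x, y, z in m, then the turn, a rotation vector about the tool's x, y, z in degrees. A call has 1 to 20 rows; each row is the pose to reach, as a shift and turn from the pose commanded when the call began, along the tool's axes at that moment; what a row does not reach only later rows make up. A row lasts 1/10 s, in which the tool goes at most 50 mm and 8.59 degrees, less where a joint would pass 70% of its speed; a pose out of reach is approached as far as the arm can. A call with a gripper value outside its range is refused whole. "jaw" is the finger opening in m, from 0 to 0.087, set as the call begins (left out, the last holds). The fingers move at their own pace and stop on an object; "force" is the grip in N (left out, the last holds). Time passes only in rows, so rows that repeat a pose let the fingers close. It gives the time, the measured TCP pose, the force, the opening and the grip force at its end, in the units of the state.
- ctrl.state(): the state, without advancing time (a new reading comes with each control period).
- ctrl.capture(name): name is "scene" or "side" or "wrist"; returns the picture (400x640x3 uint8, red, green, blue); there is no depth.
- ctrl.camera_info(name): a dict with "fx", "fy", "cx", "cy" (pixels), "k1" (the pictures are not rectified: a ray, as slopes to the right and down, at radius r is drawn at 1 + k1 r^2 times it, then the intrinsics apply), "view" (4x4, takes a point from world to camera coordinates). Camera axes: x right, y up, looking along -z (the intrinsics and any distortion apply to the point x, -y, -z); pixel columns grow to the right and rows downward; lengths in m; the calibration is good to about 2 mm. A picture is of the moment at which its call begins: read the wrist's pose just before it. camera_info takes no time and is no camera call; for the wrist camera it gives the pose at the moment of the call.
- ctrl.job_done(): hands the job in; it is judged then, once.
The state is a dict: "time": time; "joint_positions": joint angles; "dq": joint speeds; "tau": joint torques, N m; "ee_pos": TCP position; "ee_rot": TCP orientation; "contact_force": force on the tool from outside, world axes, zero at the start; "torque": the same for the moment, N m; "width": finger opening in m; "grip_force": force on a finger pad.
Only numpy, scipy, OpenCV 4.12 (cv2) and the standard library are available. Lean on these libraries where they do the work, as an engineer would, in place of code of your own. Each camera call takes 0.05 s, during which the arm holds its last target. There are 200 camera calls.

## Working session

There is one attempt and no reset: what is moved stays moved. The work goes in short steps, Python scripts to look and compute and a tool call to move; the robot and the scene stay as the last step left them, time stands still between calls to the robot, and variables do not carry over. Pictures are saved under pics/ and viewed, at most 10 in all, crops included, and the job is handed in when it is done.

Besides the shell and the picture viewer there is one more tool, called after "Call:" as name([rows], argument=value, ...), one row to a line, values as JSON. move_arm: Moves the arm, as the interface text tells. Its arguments: {"type":"object","properties":{"plan":{"type":"array"},"jaw":{"type":"number"},"force":{"type":"number"}},"required":["plan"]}

```bash
ls; mkdir -p pics; python3 - <<'E'
from station import ctrl
import cv2,numpy as np
np.set_printoptions(precision=4,suppress=True)
for n in ("scene","side"):
    im=ctrl.capture(n); cv2.imwrite(f"pics/{n}0.png",im[:,:,::-1]); c=ctrl.camera_info(n); print(n,{k:(np.array(v)) for k,v in c.items()})
s=ctrl.state(); print(s)
E
```

```text
pics
scene {'fx': array(447.019), 'fy': array(447.019), 'cx': array(327.2665), 'cy': array(195.706), 'k1': array(-0.1103), 'view': array([[ 0.5517,  0.8341,  0.0011, -0.2973],
       [-0.4775,  0.3148,  0.8203,  0.1487],
       [ 0.6838, -0.453 ,  0.572 , -1.4729],
       [ 0.    ,  0.    ,  0.    ,  1.    ]])}
side {'fx': array(488.7489), 'fy': array(488.7489), 'cx': array(323.679), 'cy': array(203.6651), 'k1': array(-0.094), 'view': array([[ 0.8414, -0.5404, -0.0063, -0.4126],
       [ 0.411 ,  0.6323,  0.6568, -0.2802],
       [-0.351 , -0.5552,  0.7541, -1.1484],
       [ 0.    ,  0.    ,  0.    ,  1.    ]])}
{'time': 0.1, 'joint_positions': array([-1.2692,  0.3339,  0.0399,  1.4662, -0.0134,  1.3433, -0.0585]), 'dq': array([ 0.0008, -0.0015, -0.0009,  0.0006, -0.0006,  0.0005, -0.0008]), 'tau': array([  0.0052, -65.7811,   1.341 , -40.4707,  -0.0594,   0.0411,
         0.    ]), 'ee_pos': array([0.2535, 0.5981, 0.2217]), 'ee_rot': array([[-0.9207,  0.3902, -0.0005],
       [ 0.3902,  0.9207, -0.0014],
       [-0.0001, -0.0015, -1.    ]]), 'contact_force': array([ 0.232 ,  0.0042, -0.0548]), 'torque': array([-0.0066, -0.0279,  0.0389]), 'grip_force': 0.0, 'width': 0.08685542930003647}
```

View pics/scene0.png

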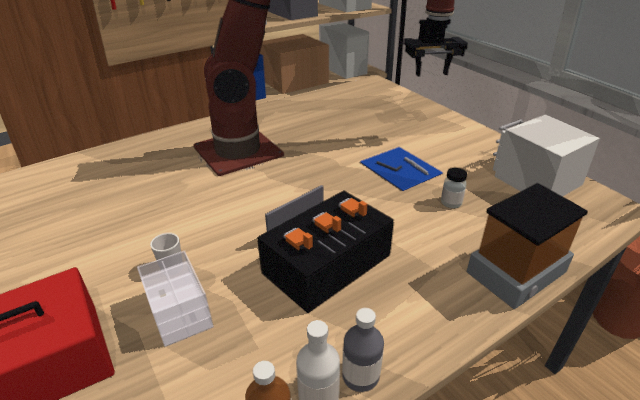

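View pics/side0.png

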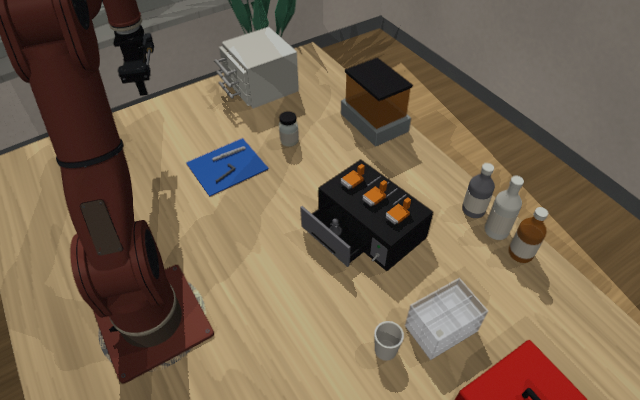

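Both views show the black box with three orange caps: scene view at about (297,238), (326,221), (353,207), and side view at about (352,178), (376,192), (400,210). The drawer sticks out towards the robot. I'll zoom in on both in one composite.

```bash
cat > h.py <<'E'
from station import ctrl
import cv2,numpy as np
np.set_printoptions(precision=4,suppress=True)
def ray(c,u,v):
    d=np.array([(u-c['cx'])/c['fx'],(v-c['cy'])/c['fy']]); p=d.copy()
    for _ in range(20): p=d/(1+c['k1']*(p@p))
    V=np.array(c['view']); R=V[:3,:3]
    return -R.T@V[:3,3], R.T@np.array([p[0],-p[1],-1.])
def onz(c,u,v,z):
    o,d=ray(c,u,v); return o+d*(z-o[2])/d[2]
def tri(rs):
    A=np.zeros((3,3));b=np.zeros(3)
    for o,d in rs:
        d=d/np.linalg.norm(d);M=np.eye(3)-np.outer(d,d);A+=M;b+=M@o
    x=np.linalg.solve(A,b)
    return x,[np.linalg.norm(np.cross(x-o,d/np.linalg.norm(d))) for o,d in rs]
def proj(c,P):
    V=np.array(c['view']);q=V[:3,:3]@np.asarray(P)+V[:3,3];p=np.array([q[0],-q[1]])/-q[2];p=p*(1+c['k1']*(p@p))
    return np.array([c['cx']+c['fx']*p[0],c['cy']+c['fy']*p[1]])
E
python3 - <<'E'
import cv2,numpy as np
a=cv2.imread('pics/scene0.png')[180:310,255:400]; b=cv2.imread('pics/side0.png')[150:280,295:440]
f=lambda i:cv2.resize(i,None,fx=2.75,fy=4,interpolation=cv2.INTER_CUBIC)
f=lambda i:cv2.resize(i,None,fx=2.75,fy=2.75,interpolation=cv2.INTER_CUBIC)
cv2.imwrite('pics/z.png',np.clip(np.hstack([f(a),f(b)]).astype(float)*1.5,0,255))
E
```

```text
[ WARN:0@0.024] global loadsave.cpp:1063 imwrite_ Unsupported depth image for selected encoder is fallbacked to CV_8U.
```

View pics/z.png

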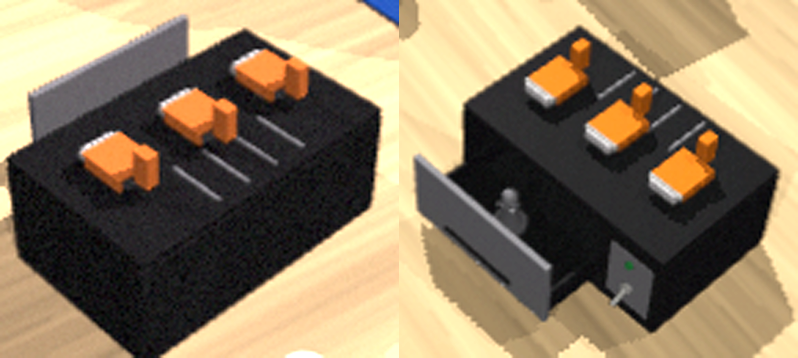

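The crop shows the tab tops, box corners and panel edge clearly, so I'll triangulate them.

```bash
python3 - <<'E'
from h import *
S=ctrl.camera_info('scene');D=ctrl.camera_info('side')
P={'tabR':((147,149),(309,136)),'tabM':((227,104),(243,88)),'tabL':((297,63),(181,43)),
'FR':((10,155),(256,265)),'BR':((148,258),(378,175)),'BL':((378,103),(182,27)),'FL':((245,30),(66,103)),
'pR':((30,95),(151,268)),'pL':((187,16),(16,156))}
X={}
for k,(a,b) in P.items():
    a=np.array(a)/2.75+[255,180];b=np.array(b)/2.75+[295,150]
    z={'t':.152,'p':.095}.get(k[0],.110)
    x,e=tri([ray(S,*a),ray(D,*b)]);X[k]=x
    print(k,x,np.array(e)*1e3,onz(S,*a,z)[:2],onz(D,*b,z)[:2])
y=X['tabL']-X['tabR'];print(np.linalg.norm(y)/2,np.degrees(np.arctan2(-y[0],y[1])))
for a,b in(('FL','FR'),('BL','BR')):
    y=X[a]-X[b];print(np.linalg.norm(y),np.degrees(np.arctan2(-y[0],y[1])))
c=sum(X[k] for k in('FR','BR','BL','FL'))/4;print(c)
s=ctrl.state();print(s['time'],s['ee_rot'])
W=ctrl.camera_info('wrist');print(np.array(W['view']),W['fx'])
E
```

```text
tabR [ 0.6552 -0.1231  0.1533] [1.8012 1.8012] [ 0.6529 -0.1202] [ 0.6554 -0.1244]
tabM [ 0.6421 -0.0439  0.1523] [1.3073 1.3073] [ 0.6409 -0.042 ] [ 0.6418 -0.0453]
tabL [0.6282 0.0338 0.1522] [0.2047 0.2047] [0.6279 0.0343] [0.6283 0.0337]
FR [ 0.5533 -0.1859  0.1058] [0.8601 0.8601] [ 0.5576 -0.1868] [ 0.5509 -0.189 ]
BR [ 0.7103 -0.1611  0.1066] [5.9464 5.9464] [ 0.7107 -0.1561] [ 0.7062 -0.1697]
BL [0.6681 0.0859 0.1135] [2.5981 2.5981] [0.6633 0.0926] [0.6691 0.0854]
FL [0.5166 0.063  0.1087] [0.8825 0.8825] [0.5175 0.063 ] [0.5157 0.0608]
pR [ 0.4802 -0.1323  0.095 ] [1.2113 1.2113] [ 0.4795 -0.1309] [ 0.48   -0.1337]
pL [0.4492 0.0451 0.0922] [1.4892 1.4892] [0.4517 0.0447] [0.4476 0.0411]
0.07960148158631938 9.747298008197909
0.2515203201457052 8.391423059916745
0.2506736828138424 9.70466551817587
[ 0.6121 -0.0495  0.1087]
0.1 [[-0.9207  0.3902 -0.0005]
 [ 0.3902  0.9207 -0.0014]
 [-0.0001 -0.0015 -1.    ]]
[[ 0.3905  0.9206 -0.0016 -0.6494]
 [-0.8845  0.3747 -0.2781  0.0337]
 [-0.2554  0.11    0.9606 -0.3916]
 [ 0.      0.      0.      1.    ]] 280.2472991128031
```

```bash
cat >> h.py <<'E'
YAW=np.radians(9.6)
EX=np.array([np.cos(YAW),np.sin(YAW),0]);EY=np.array([-np.sin(YAW),np.cos(YAW),0]);EZ=np.array([0,0,1.])
R0=np.column_stack([EX,-EY,-EZ])
from scipy.spatial.transform import Rotation as Ro
def rel(targets):
    s=ctrl.state();R=np.array(s['ee_rot']);p=np.array(s['ee_pos'])
    for q,Rt in targets:
        print(np.round(np.r_[1e3*(R.T@(np.array(q)-p)),Ro.from_matrix(R.T@Rt).as_rotvec(degrees=True)],1))
E
python3 - <<'E'
from h import *
rel([((.45,.35,.22),R0),((.48,.1,.22),R0),((.438,-.048,.20),R0),((.438,-.048,.066),R0)])
E
```

```text
[-277.8 -151.7    2.    -0.     0.1  147.4]
[-402.9 -370.2    2.3   -0.     0.1  147.4]
[-422.  -522.8   22.6   -0.     0.1  147.4]
[-422.  -522.6  156.6   -0.     0.1  147.4]
```

Call:
move_arm([
  [-0.05,-0.027,0,0,0,8],
  [-0.1,-0.055,0,0,0,16],
  [-0.15,-0.083,0,0,0,24],
  [-0.2,-0.11,0,0,0,32],
  [-0.24,-0.13,0,0,0,40],
  [-0.278,-0.152,0.002,0,0,48],
  [-0.3,-0.19,0.002,0,0,56],
  [-0.32,-0.23,0.002,0,0,64],
  [-0.345,-0.265,0.002,0,0,72],
  [-0.37,-0.31,0.002,0,0,80],
  [-0.403,-0.37,0.002,0,0,88],
  [-0.41,-0.4,0.005,0,0,96],
  [-0.415,-0.43,0.01,0,0,104],
  [-0.42,-0.47,0.015,0,0,112],
  [-0.422,-0.5,0.02,0,0,120],
  [-0.422,-0.523,0.023,0,0,128],
  [-0.422,-0.523,0.023,0,0,136],
  [-0.422,-0.523,0.023,0,0,142],
  [-0.422,-0.523,0.023,0,0,147.4],
  [-0.422,-0.523,0.023,0,0,147.4],
], jaw=0)

```text
time: 2.1
ee_pos: [0.4378, -0.0479, 0.1994]
ee_rot: [[0.986, 0.166, -0.0], [0.166, -0.986, 0.0], [-0.0, -0.0, -1.0]]
contact_force: [1.0, -0.1, 0.4]
width: 0.0001
grip_force: 0.0
```

```bash
python3 - <<'E'
from h import *
s=ctrl.state();print(s['ee_pos'],s['ee_rot'],s['joint_positions'],s['contact_force'],s['width'])
cv2.imwrite('pics/w1.png',ctrl.capture('wrist')[:,:,::-1])
cv2.imwrite('pics/s1.png',ctrl.capture('side')[:,:,::-1])
rel([((.438,-.048,.066),R0)])
E
```

```text
[ 0.4378 -0.0479  0.1994] [[ 0.9862  0.1656 -0.0004]
 [ 0.1656 -0.9862  0.    ]
 [-0.0004 -0.0001 -1.    ]] [-0.6223 -0.1347  0.5878  2.0012  0.0784  1.254  -1.4677] [ 0.9996 -0.1368  0.419 ] 0.00014392705038950243
[  0.1   0.2 133.4   0.    0.    0.2]
```

View pics/w1.png

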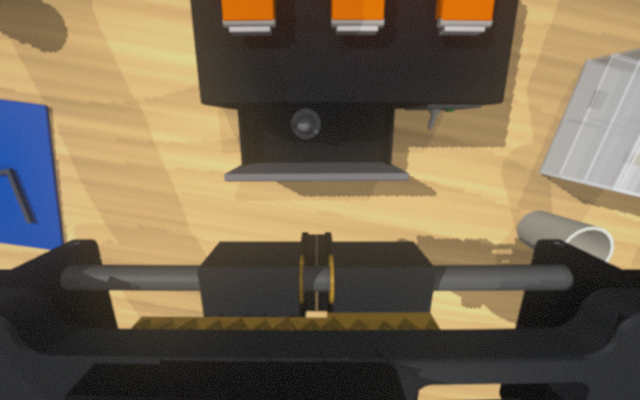

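The wrist view shows the panel spanning (225–408, 172). It is square to the tool and centred on the fingertips at column 317, and the figurine stands upright at (306,124). I'll descend, then push slowly.

Call:
move_arm([
  [0,0,0.02,0,0,0],
  [0,0,0.045,0,0,0],
  [0,0,0.07,0,0,0],
  [0,0,0.095,0,0,0],
  [0,0,0.115,0,0,0],
  [0,0,0.128,0,0,0],
  [0,0,0.133,0,0,0],
  [0,0,0.133,0,0,0],
])

```text
time: 3.0
ee_pos: [0.4377, -0.0478, 0.0662]
ee_rot: [[0.986, 0.169, -0.001], [0.169, -0.986, -0.001], [-0.001, 0.0, -1.0]]
contact_force: [-1.4, -0.1, 0.1]
width: 0.0003
grip_force: 0.0
```

Call:
move_arm([
  [0.002,0,0,0,0,0],
  [0.004,0,0,0,0,0],
  [0.006,0,0,0,0,0],
  [0.008,0,0,0,0,0],
  [0.01,0,0,0,0,0],
  [0.012,0,0,0,0,0],
  [0.014,0,0,0,0,0],
  [0.016,0,0,0,0,0],
  [0.018,0,0,0,0,0],
  [0.02,0,0,0,0,0],
  [0.022,0,0,0,0,0],
  [0.024,0,0,0,0,0],
  [0.026,0,0,0,0,0],
  [0.028,0,0,0,0,0],
  [0.03,0,0,0,0,0],
  [0.032,0,0,0,0,0],
  [0.034,0,0,0,0,0],
  [0.036,0,0,0,0,0],
  [0.038,0,0,0,0,0],
  [0.04,0,0,0,0,0],
])

```text
time: 5.0
ee_pos: [0.4776, -0.041, 0.0665]
ee_rot: [[0.986, 0.167, -0.0], [0.167, -0.986, -0.0], [-0.0, -0.0, -1.0]]
contact_force: [-2.4, 0.6, -0.4]
width: 0.0006
grip_force: 0.8
```

Call:
move_arm([
  [0.002,0,0,0,0,0],
  [0.004,0,0,0,0,0],
  [0.006,0,0,0,0,0],
  [0.008,0,0,0,0,0],
  [0.01,0,0,0,0,0],
  [0.012,0,0,0,0,0],
  [0.014,0,0,0,0,0],
  [0.016,0,0,0,0,0],
  [0.018,0,0,0,0,0],
  [0.02,0,0,0,0,0],
  [0.022,0,0,0,0,0],
  [0.024,0,0,0,0,0],
  [0.026,0,0,0,0,0],
  [0.028,0,0,0,0,0],
  [0.03,0,0,0,0,0],
  [0.0315,0,0,0,0,0],
  [0.033,0,0,0,0,0],
  [0.034,0,0,0,0,0],
])

```text
time: 6.8
ee_pos: [0.5101, -0.0356, 0.0664]
ee_rot: [[0.986, 0.167, -0.002], [0.167, -0.986, -0.0], [-0.002, -0.0, -1.0]]
contact_force: [-9.2, -0.2, 5.9]
width: 0.0008
grip_force: 4.8
```

Call:
move_arm([
  [0.001,0,0,0,0,0],
  [0.002,0,0,0,0,0],
  [0.003,0,0,0,0,0],
  [0.004,0,0,0,0,0],
  [0.005,0,0,0,0,0],
  [0.006,0,0,0,0,0],
])

```text
time: 7.4
ee_pos: [0.5101, -0.0357, 0.0653]
ee_rot: [[0.986, 0.166, -0.014], [0.166, -0.986, 0.0], [-0.014, -0.002, -1.0]]
contact_force: [-34.4, -2.9, 24.1]
width: 0.0004
grip_force: 17.3
```

Call:
move_arm([
  [-0.006,0,0,0,0,0],
  [-0.016,0,0,0,0,0],
  [-0.03,0,0,0,0,0],
  [-0.03,0,-0.03,0,0,0],
  [-0.03,0,-0.07,0,0,0],
  [-0.03,0,-0.11,0,0,0],
  [-0.03,0,-0.15,0,0,0],
  [-0.03,0,-0.15,0,0,0],
])

```text
time: 8.2
ee_pos: [0.4905, -0.0396, 0.222]
ee_rot: [[0.986, 0.167, 0.01], [0.167, -0.986, 0.002], [0.01, -0.001, -1.0]]
contact_force: [0.8, 1.0, -0.0]
width: 0.0004
grip_force: 0.0
```

```bash
python3 - <<'E'
from h import *
s=ctrl.state();print(s['ee_pos'],s['contact_force'],s['time'])
W=ctrl.camera_info('wrist');w=ctrl.capture('wrist')[:,:,::-1]
d=ctrl.capture('side')[:,:,::-1]
cv2.imwrite('pics/w2.png',np.hstack([cv2.resize(w,None,fx=.6,fy=.6),cv2.resize(d[140:290,290:450],(400,240))][:2]))
hsv=cv2.cvtColor(np.ascontiguousarray(w),cv2.COLOR_BGR2HSV)
m=cv2.inRange(hsv,(5,150,90),(22,255,255))
n,l,st,c=cv2.connectedComponentsWithStats(m)
print([(st[i],c[i]) for i in range(1,n) if st[i][4]>100])
for k,p in dict(L=(.6282,.0338,.152),M=(.6417,-.045,.152),R=(.655,-.123,.152)).items(): print(k,proj(W,p), proj(W,np.array(p)-.03*EX-[0,0,.022]))
rel([((.6101,-.0503,.175),R0)])
E
```

```text
[ 0.4905 -0.0396  0.222 ] [ 0.7889  0.9564 -0.0251] 8.2
[(array([240,  13,  19,  26, 443], dtype=int32), array([248.7088,  25.5508])), (array([ 328,   13,   48,   88, 3151], dtype=int32), array([351.7341,  64.8007])), (array([ 417,   14,   56,   87, 3567], dtype=int32), array([446.6549,  62.718 ])), (array([ 232,   45,   50,   56, 2588], dtype=int32), array([256.8512,  72.4985])), (array([329, 255,   5,  48, 171], dtype=int32), array([331.3743, 279.5029])), (array([ 140,  313,  296,   16, 2367], dtype=int32), array([306.5653, 320.2412]))]
L [249.6565  23.2379] [257.6926  72.2925]
M [357.7216  22.8089] [352.7174  71.9733]
R [463.9224  23.6634] [446.267  72.395]
[118.4  31.3  42.7  -0.   -0.2   0. ]
```

View pics/w2.png

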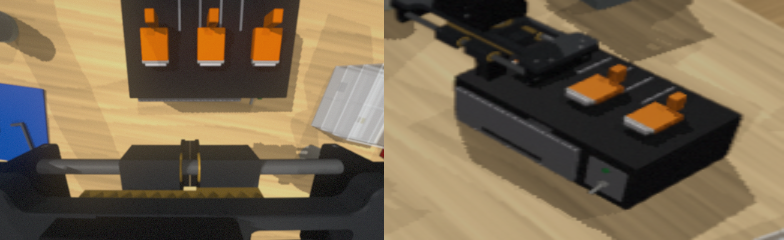

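The drawer is shut, and the projected caps land on the seen blobs within about 1 px (plates at (257,72), (352,72), (447,72)). Next I'll tap the middle plate.

Call:
move_arm([
  [0.03,0.008,0,0,0,0],
  [0.06,0.016,0.005,0,0,0],
  [0.09,0.024,0.02,0,0,0],
  [0.118,0.031,0.043,0,0,0],
  [0.118,0.031,0.065,0,0,0],
  [0.118,0.031,0.084,0,0,0],
  [0.118,0.031,0.088,0,0,0],
  [0.118,0.031,0.088,0,0,0],
])

```text
time: 9.1
ee_pos: [0.6084, -0.0508, 0.1299]
ee_rot: [[0.986, 0.166, -0.001], [0.166, -0.986, 0.001], [-0.001, -0.001, -1.0]]
contact_force: [-11.3, 1.4, 28.4]
width: 0.0003
grip_force: 13.7
```

Call:
move_arm([
  [0,0,0.002,0,0,0],
  [0,0,0.004,0,0,0],
  [0,0,0.006,0,0,0],
])

```text
time: 9.4
ee_pos: [0.6088, -0.0508, 0.1287]
ee_rot: [[0.986, 0.166, 0.001], [0.166, -0.986, 0.003], [0.001, -0.003, -1.0]]
contact_force: [-34.6, 5.1, 85.4]
width: 0.0006
grip_force: 42.9
```

The middle bolt is firm: it stopped at z = 0.129 m with 85 N. I'll go up and over the left cap.

Call:
move_arm([
  [0,0,-0.01,0,0,0],
  [0,0,-0.035,0,0,0],
  [0,-0.02,-0.05,0,0,0],
  [0,-0.05,-0.05,0,0,0],
  [0,-0.08,-0.05,0,0,0],
  [0,-0.08,-0.05,0,0,0],
  [0,-0.08,-0.03,0,0,0],
  [0,-0.08,-0.02,0,0,0],
  [0,-0.08,-0.02,0,0,0],
  [0,-0.08,-0.02,0,0,0],
])

```text
time: 10.4
ee_pos: [0.5953, 0.028, 0.1422]
ee_rot: [[0.986, 0.167, -0.001], [0.167, -0.986, -0.001], [-0.001, 0.0, -1.0]]
contact_force: [-0.3, 0.1, 0.3]
width: 0.0004
grip_force: 0.0
```

Command z is now about 0.142. I'll press to 0.127 (15 mm).

Call:
move_arm([
  [0,0,0.008,0,0,0],
  [0,0,0.012,0,0,0],
  [0,0,0.015,0,0,0],
  [0,0,0.015,0,0,0],
])

```text
time: 10.8
ee_pos: [0.5956, 0.0285, 0.1274]
ee_rot: [[0.986, 0.167, -0.0], [0.167, -0.986, -0.0], [-0.0, 0.0, -1.0]]
contact_force: [-0.3, -0.7, 2.4]
width: 0.0003
grip_force: 1.0
```

Only 2.4 N, so the left bolt is loose. I'll press it down to the stop.

Call:
move_arm([
  [0,0,0.002,0,0,0],
  [0,0,0.004,0,0,0],
  [0,0,0.005,0,0,0],
  [0,0,0.0055,0,0,0],
  [0,0,0.0055,0,0,0],
])

```text
time: 11.3
ee_pos: [0.5957, 0.0285, 0.1232]
ee_rot: [[0.986, 0.167, 0.001], [0.167, -0.986, 0.001], [0.001, -0.0, -1.0]]
contact_force: [-5.5, -1.0, 12.7]
width: 0.0005
grip_force: 6.0
```

Bolt fully sunk (7 mm). I'll lift off, open the jaw, and line up over the left tab.

```bash
python3 - <<'E'
from h import *
rel([((.6321,.0345,.175),R0),((.6321,.0345,.120),R0)])
E
```

```text
[ 36.9   0.2 -51.8  -0.   -0.    0. ]
[36.8  0.2  3.2 -0.  -0.   0. ]
```

Call:
move_arm([
  [0,0,-0.01,0,0,0],
  [0,0,-0.035,0,0,0],
  [0,0,-0.053,0,0,0],
  [0.02,0,-0.053,0,0,0],
  [0.037,0,-0.053,0,0,0],
  [0.037,0,-0.053,0,0,0],
  [0.037,0,-0.053,0,0,0],
  [0.037,0,-0.053,0,0,0],
], jaw=0.05, force=25)

```text
time: 12.1
ee_pos: [0.6313, 0.0345, 0.1749]
ee_rot: [[0.986, 0.167, -0.001], [0.167, -0.986, -0.0], [-0.001, 0.0, -1.0]]
contact_force: [-0.4, -0.2, -0.6]
width: 0.049
grip_force: 0.0
```

```bash
python3 - <<'E'
from h import *
s=ctrl.state();print(s['ee_pos'],s['width'],s['time'],s['joint_positions'])
a=ctrl.capture('scene')[:,:,::-1];b=ctrl.capture('side')[:,:,::-1]
cv2.imwrite('pics/g.png',np.hstack([cv2.resize(a[150:270,290:420],(400,370)),cv2.resize(b[110:230,300:430],(400,370))]))
rel([((.6321,.0345,.120),R0)])
E
```

```text
[0.6313 0.0345 0.1749] 0.049007168388616656 12.1 [-0.6244  0.371   0.6423  1.5993 -0.2308  1.2492 -1.3444]
[ 0.7  0.3 55.1 -0.   0.   0. ]
```

View pics/g.png

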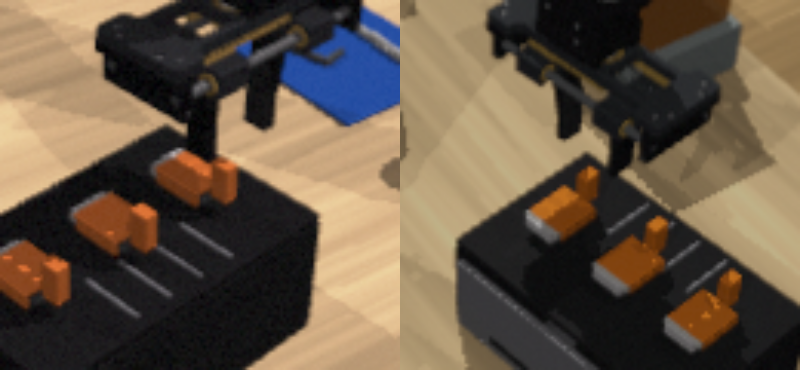

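The open fingers straddle the left tab in both views: (225,182) in the left half and (588,180) in the right half. All caps are shut. I'll descend and grip.

Call:
move_arm([
  [0,0,0.015,0,0,0],
  [0,0,0.032,0,0,0],
  [0,0,0.046,0,0,0],
  [0,0,0.053,0,0,0],
  [0,0,0.055,0,0,0],
  [0,0,0.055,0,0,0],
])

```text
time: 12.8
ee_pos: [0.632, 0.0348, 0.1199]
ee_rot: [[0.986, 0.167, -0.0], [0.167, -0.986, -0.0], [-0.0, 0.0, -1.0]]
contact_force: [0.8, 0.5, 0.2]
width: 0.0498
grip_force: 0.0
```

Call:
move_arm([
  [0,0,0,0,0,0],
  [0,0,0,0,0,0],
  [0,0,0,0,0,0],
  [0,0,0,0,0,0],
  [0,0,0,0,0,0],
  [0,0,0,0,0,0],
], jaw=0, force=25)

```text
time: 13.4
ee_pos: [0.6321, 0.0351, 0.1201]
ee_rot: [[0.986, 0.167, 0.0], [0.167, -0.986, 0.0], [0.0, -0.0, -1.0]]
contact_force: [-0.1, 1.5, 0.7]
width: 0.0115
grip_force: 25.0
```

```bash
python3 - <<'E'
from h import *
s=ctrl.state();print(s['ee_pos'],s['width'],s['grip_force'],s['contact_force'],s['time'])
R=np.array(s['ee_rot']);p=np.array(s['ee_pos'])
H=np.array([.6282,.0338,.152])-.052*EX-.026*EZ; H+=EY*((p-H)@EY)
T=[]
for a in range(4,65,4):
    Q=Ro.from_rotvec(-np.radians(a)*EY).as_matrix(); T.append((H+Q@(p-H),Q@R))
rel(T)
E
```

```text
[0.6321 0.0351 0.1201] 0.011471090512769769 25.000110841356218 [-0.1032  1.5241  0.6855] 13.4
[ 0.3 -0.  -3.9 -0.   4.  -0. ]
[ 0.3 -0.  -7.9 -0.   8.  -0. ]
[ -0.   -0.  -11.8  -0.   12.   -0. ]
[ -0.6  -0.  -15.7  -0.   16.   -0. ]
[ -1.4  -0.  -19.5  -0.   20.   -0. ]
[ -2.5  -0.  -23.3  -0.   24.   -0. ]
[ -3.8  -0.  -27.   -0.   28.   -0. ]
[ -5.4  -0.  -30.6  -0.   32.   -0. ]
[ -7.2  -0.  -34.   -0.   36.   -0. ]
[ -9.3  -0.  -37.4  -0.   40.   -0. ]
[-11.6  -0.  -40.6  -0.   44.   -0. ]
[-14.2  -0.  -43.6  -0.   48.   -0. ]
[-16.9  -0.  -46.4  -0.   52.   -0. ]
[-19.8  -0.  -49.   -0.   56.   -0. ]
[-22.9  -0.  -51.4  -0.   60.   -0. ]
[-26.2  -0.  -53.6  -0.   64.   -0. ]
```

Tab gripped (11.5 mm, 25 N). I'll lift along the hinge arc in two stages.

Call:
move_arm([
  [0.0003,0,-0.0039,0,4,0],
  [0.0003,0,-0.0079,0,8,0],
  [0,0,-0.0118,0,12,0],
  [-0.0006,0,-0.0157,0,16,0],
  [-0.0014,0,-0.0195,0,20,0],
  [-0.0014,0,-0.0195,0,20,0],
])

```text
time: 14.0
ee_pos: [0.6304, 0.035, 0.1405]
ee_rot: [[0.925, 0.167, 0.34], [0.156, -0.986, 0.059], [0.346, -0.002, -0.938]]
contact_force: [2.0, -1.2, -2.6]
width: 0.0118
grip_force: 25.0
```

```bash
python3 - <<'E'
from h import *
s=ctrl.state();print(s['ee_pos'],s['width'],s['grip_force'],s['contact_force'],s['time'],s['joint_positions'])
R=np.array(s['ee_rot']);p=np.array(s['ee_pos'])
H=np.array([.6282,.0338,.152])-.052*EX-.026*EZ; H+=EY*((p-H)@EY)
T=[]
for a in range(4,45,4):
    Q=Ro.from_rotvec(-np.radians(a)*EY).as_matrix(); T.append((H+Q@(p-H),Q@R))
rel(T)
E
```

```text
[0.6304 0.035  0.1405] 0.011783217091004697 24.999711136333644 [ 1.953  -1.2391 -2.578 ] 14.0 [-0.7153  0.1302  0.6517  1.9713 -0.1676  0.7205 -1.3779]
[ 0.2 -0.  -3.9  0.   4.  -0. ]
[ 0.2 -0.  -7.8  0.   8.  -0. ]
[ -0.1  -0.  -11.8   0.   12.   -0. ]
[ -0.7  -0.  -15.6   0.   16.   -0. ]
[ -1.6  -0.  -19.5   0.   20.   -0. ]
[ -2.7  -0.  -23.2   0.   24.   -0. ]
[ -4.1  -0.  -26.9   0.   28.   -0.1]
[ -5.8  -0.1 -30.5   0.   32.   -0.1]
[ -7.7  -0.1 -33.9   0.   36.   -0.1]
[ -9.8  -0.1 -37.2   0.   40.   -0.1]
[-12.1  -0.1 -40.4   0.   44.   -0.1]
```

Joint 6 is nearing its limit, so the tool should turn only about half as much as the cap while the tab pivots in the pads.

```bash
python3 - <<'E'
from h import *
s=ctrl.state()
R=np.array(s['ee_rot']);p=np.array(s['ee_pos'])
H=np.array([.6282,.0338,.152])-.052*EX-.026*EZ; H+=EY*((p-H)@EY)
G=p-.019*R[:,2];T=[]
for a in range(4,45,4):
    Q=lambda a:Ro.from_rotvec(-np.radians(a)*EY).as_matrix(); Rn=Q(a*.55)@R;T.append((H+Q(a)@(G-H)+.019*Rn[:,2],Rn))
rel(T)
E
```

```text
[-0.4 -0.  -3.9  0.   2.2 -0. ]
[-1.  -0.  -7.7  0.   4.4 -0. ]
[ -1.9  -0.  -11.5   0.    6.6  -0. ]
[ -3.1  -0.  -15.1   0.    8.8  -0. ]
[ -4.5  -0.  -18.7   0.   11.   -0. ]
[ -6.1  -0.  -22.1   0.   13.2  -0. ]
[ -8.   -0.  -25.4   0.   15.4  -0. ]
[-10.1  -0.1 -28.5   0.   17.6  -0. ]
[-12.4  -0.1 -31.4   0.   19.8  -0. ]
[-14.9  -0.1 -34.2   0.   22.   -0. ]
[-17.5  -0.1 -36.7   0.   24.2  -0. ]
```

Call:
move_arm([
  [-0.0004,0,-0.0039,0,2.2,0],
  [-0.001,0,-0.0077,0,4.4,0],
  [-0.0019,0,-0.0115,0,6.6,0],
  [-0.0031,0,-0.0151,0,8.8,0],
  [-0.0045,0,-0.0187,0,11,0],
  [-0.0045,0,-0.0187,0,11,0],
])

```text
time: 14.6
ee_pos: [0.6207, 0.0332, 0.1565]
ee_rot: [[0.844, 0.168, 0.509], [0.143, -0.986, 0.087], [0.517, -0.0, -0.856]]
contact_force: [4.1, 0.8, -1.8]
width: 0.0114
grip_force: 25.0
```

```bash
python3 - <<'E'
from h import *
s=ctrl.state();print(s['joint_positions'],s['contact_force'])
R=np.array(s['ee_rot']);p=np.array(s['ee_pos'])
H=np.array([.6282,.0338,.152])-.052*EX-.026*EZ; H+=EY*((p-H)@EY)
G=p-.019*R[:,2];T=[]; g=G-H; print('G angle',np.degrees(np.arctan2(g[2],g@EX))-np.degrees(np.arctan2(.0131,.056)), np.linalg.norm(g))
for a in range(3,25,3):
    Q=lambda a:Ro.from_rotvec(-np.radians(a)*EY).as_matrix(); Rn=Q(a*.5)@R;T.append((H+Q(a)@(G-H)+.019*Rn[:,2],Rn))
rel(T)
a=ctrl.capture('scene')[:,:,::-1];b=ctrl.capture('side')[:,:,::-1]
cv2.imwrite('pics/g2.png',np.hstack([cv2.resize(a[150:270,290:420],(400,370)),cv2.resize(b[110:230,300:430],(400,370))]))
E
```

```text
[-0.7479 -0.0404  0.6405  2.1424 -0.0233  0.49   -1.4861] [ 4.0872  0.849  -1.8101]
G angle 40.28157293320847 0.058260115620221306
[-0.7 -0.  -2.8 -0.   1.5 -0. ]
[-1.6 -0.  -5.5 -0.   3.  -0. ]
[-2.6 -0.  -8.2 -0.   4.5 -0. ]
[ -3.8  -0.  -10.8  -0.    6.   -0. ]
[ -5.1  -0.  -13.4  -0.    7.5  -0. ]
[ -6.5  -0.  -15.8  -0.    9.   -0. ]
[ -8.1  -0.  -18.2  -0.   10.5  -0. ]
[ -9.7  -0.  -20.4  -0.   12.   -0. ]
```

View pics/g2.png

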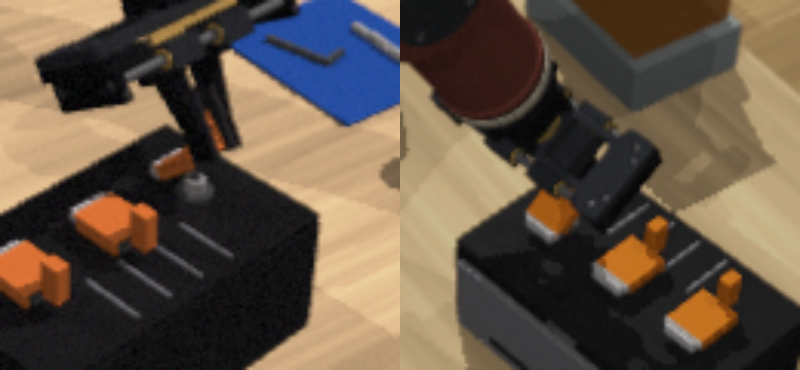

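The left cap is about 40° open and its bolt is exposed at (197,187). The tab is held at (218,130), and the other caps are shut. I'll lift about 18° further.

Call:
move_arm([
  [-0.0007,0,-0.0028,0,1.5,0],
  [-0.0016,0,-0.0055,0,3,0],
  [-0.0026,0,-0.0082,0,4.5,0],
  [-0.0038,0,-0.0108,0,6,0],
  [-0.0051,0,-0.0134,0,7.5,0],
  [-0.0065,0,-0.0158,0,9,0],
  [-0.0065,0,-0.0158,0,9,0],
  [-0.0065,0,-0.0158,0,9,0],
  [-0.0065,0,-0.0158,0,9,0],
  [-0.0065,0,-0.0158,0,9,0],
])

```text
time: 15.7
ee_pos: [0.6083, 0.0309, 0.1672]
ee_rot: [[0.754, 0.167, 0.635], [0.128, -0.986, 0.107], [0.644, 0.001, -0.765]]
contact_force: [4.8, 3.9, 1.1]
width: 0.012
grip_force: 30.3
```

```bash
python3 - <<'E'
from h import *
s=ctrl.state();print(s['joint_positions'],s['contact_force'],s['dq'],s['time'])
R=np.array(s['ee_rot']);p=np.array(s['ee_pos'])
H=np.array([.6282,.0338,.152])-.052*EX-.026*EZ; H+=EY*((p-H)@EY)
G=p-.019*R[:,2]; g=G-H; print('G angle',np.degrees(np.arctan2(g[2],g@EX))-np.degrees(np.arctan2(.0131,.056)), np.linalg.norm(g))
a=ctrl.capture('scene')[:,:,::-1];b=ctrl.capture('side')[:,:,::-1]
cv2.imwrite('pics/g3.png',np.hstack([cv2.resize(a[150:270,290:420],(400,370)),cv2.resize(b[110:270,290:463],(400,370))]))
E
```

```text
[-0.6923 -0.1587  0.5653  2.2845  0.1468  0.2947 -1.6292] [4.8226 3.8973 1.1197] [-0.0016  0.0013  0.0006  0.0007  0.0013 -0.0008  0.    ] 15.7
G angle 57.44373689032418 0.05906565575979148
```

View pics/g3.png

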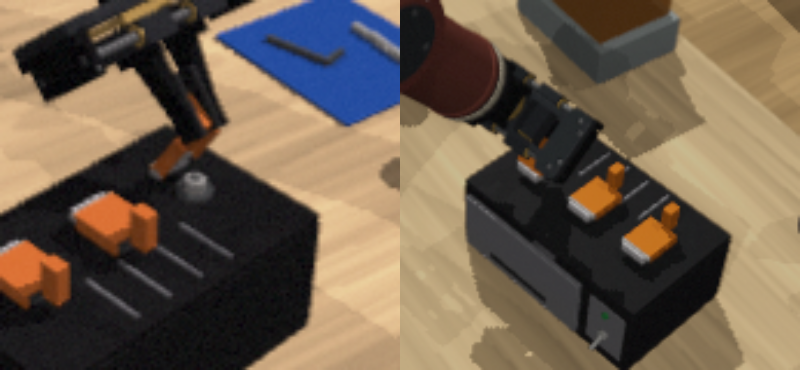

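The cap is held about 57° open with the bolt clear at (197,185). The other two caps and the drawer are shut, and the arm is still. I'll hand it in.

```bash
python3 -c "
from station import ctrl
print(ctrl.job_done())"
```

```text
the job is handed in; nothing more can be done
None
```

I pushed the drawer shut and found the loose bolt under the left cap, which sank the full 7 mm when tapped. That cap is held about 57° open by its tab, the other two caps are still shut, and I handed the job in at about 16 s. I did not see the judge's verdict or the figurine after the drawer closed.

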